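Hold a sprung curing-box lid at its pointer

TASK

Take the steel block off the lid of the small curing box and set it down flat in the open card tray. Then raise the box's sprung lid by its black handle bar until the lid is in line with the dark pointer on the side of the box, without pushing the pointer, and finish while still holding the lid there, so that I can set its lid switch.

Things in the scene. Friction and masses are not known exactly. Their poses are not given: they have to be found in the camera images.
- box: curing box, grey sheet-steel tank 150 (x) x 160 (y) x 70 mm high with a bare aluminium lid, fixed to the bench; origin at the centre of its underside; its x points from the front (vent slots, handle) to the hinged rear, y to its left side, where the pointer is, z up. Its front is roughly towards the robot; a tall lamp post stands at the bench's back edge behind it
- lid (a joint): angle of the lid in rad: 0 shut and level, grows as its front rises, end stop 1.2. The hinge line runs along the box's y. A hinge spring of 0.5 Nm/rad preloaded by 0.8 rad, with the lid's 0.25 kg, pulls it shut: about 3 to 5 N at the handle; it slams shut when let go
- lid_hinge (a point): middle of the lid's hinge line, 78 mm behind the box's centre and 73.5 mm above the bench; does not move
- lid_handle (a point): centre of the handle: a black bar 20 mm thick with round ends, 30 mm long overall, parallel to the hinge, on a 12 mm wide, 5 mm thick tongue. It is 195 mm from the hinge line, in the lid's middle plane (73.5 mm above the bench when shut), 36 mm in front of the lid's edge. Pinched by its two ends (closing along the box's y), it turns between the finger pads as the lid swings
- pointer (a joint): angle of the pointer in rad, about the same hinge line and counted like the lid's: 0 level, growing as its tip rises; the lid is in line with it when both angles are equal. Starts between 0.45 and 0.80; friction holds it where it stands, a push shifts it
- pointer_tip (a point): tip of the pointer: a dark steel strip 7 mm wide and 3 mm thick, 116 mm from the hinge line, 92 mm to the left of the box's middle, just outside a thin graduated aluminium arc; the lid's left edge, 81 mm from the middle, swings inside the arc. Its x axis lies along the strip
- block: small ground steel block 40 (x) x 62 (y) x 24 mm high, 0.3 to 0.5 kg, origin at the centre of its underside; lies flat, its 62 mm roughly front to back, near the middle of the shut lid, underside 76 mm above the bench; grasp across the 40 mm
- tray: open brown card tray 85 (x) x 127 (y) x 31 mm high, fixed to the bench to the left of the box, origin at the centre of its underside; inside 76 x 118 mm, floor 2 mm thick; empty at the start
There are look-alikes about, which are no part of the job. What is shaped like the block but yellow is not meant.

How it is judged (in metres and radians):
On the way:
1. the block lies flat in the card tray, let go, with the lid still shut (x of block in the frame of tray between -0.038 and 0.038 m and y of block in the frame of tray between -0.059 and 0.059 m and height (world z) of block below 0.028 m and angle between block's own z axis and vertical below 0.3 rad and linear speed of block below 0.03 m/s and contact force between the fingers and block below 0.1 N and value of joint lid below 0.1 rad), for 0.2 s.
At the end, for the whole second after the job is handed in: The block lies flat (within 0.3 rad) and at rest inside the card tray, on its floor; the lid stands still within 0.07 rad (4 degrees) of the pointer's angle, carried by the gripper's fingers with more than 1.5 N; the pointer's tip is within 8 mm of where it started (x of block in the frame of tray between -0.038 and 0.038 m and y of block in the frame of tray between -0.059 and 0.059 m and height (world z) of block below 0.028 m and angle between block's own z axis and vertical below 0.3 rad and linear speed of block below 0.03 m/s and angle between the x axis of lid_handle and the x axis of pointer_tip, either way round below 0.07 rad and value of joint lid above 0.3 rad and velocity of joint lid between -0.05 and 0.05 rad/s and contact force between the fingers and box above 1.5 N and distance of pointer_tip from where it was at the start of the episode below 0.008 m); the arm keeps its last pose, push and grip.
It fails at once if the lid is raised with the block still on it (value of joint lid above 0.12 rad and contact force between block and box above 0.3 N).
It fails at once if the pointer is pushed away from where it was set (distance of pointer_tip from where it was at the start of the episode above 0.008 m).
It also fails if it takes over 54 s, if anything falls off the work surface, if the arm or the gripper's body presses on something with over 40 N, if the wrist force passes 120 N, or if a joint passes its speed limit or range.

ROBOT

A 6-joint arm with a two-finger parallel gripper is mounted at the origin on the work surface; the furniture and walls round the work are solid. World frame = base frame: x ahead of the robot, y to its left, z up, the work surface at z = 0. Lengths are in mm, angles in rad, forces in N, time in s.
With the tool pointing down it reaches from about 375 to 900 mm from the base axis. Payload 3.1 kg.
Tool frame: the origin (TCP) lies midway between the tips of the shut fingers; the grasp point (between the pads) lies 19 mm behind it; z points along the fingers, y is the line along which they close (so a half turn about z gives the same grasp; the last joint's range is limited). The gripper opens to 85 mm and grips with 20 to 120 N. Pads are 22 mm wide; open, the fingers measure 114 mm over their backs; the gripper's body (76 mm by 85 mm) begins 54 mm behind the grasp point. The pads swing forward as they close: fully open they stand 13 mm farther back than shut.
Start: joints at [-1.361, 0.527, 1.433, -0, 1.181, -0.178], TCP at [236.366, -578.557, 231.31] pointing down, gripper open.
Joint ranges: [-3.08, 3.08], [-0.75, 2.2], [0.22, 2.44], [-1.43, 4.57], [0, 2.65], [-2.85, 2.85]. Speed limits (rad/s): [2.79, 2.79, 3.14, 3.14, 3.14, 3.14].

INTERFACE

Orientations are given as a rotation vector (axis times angle).
In Python, from plant import ctrl gives the robot as it stands.
- The arm moves only by the tool move_arm, never from a script. Its argument "deltas" is a list that holds one entry, the list of rows, each a list of 7 numbers: the finger opening in m, from 0 to 0.0854, then the shift along the tool's x, y, z in m, then the turn, a rotation vector about the tool's x, y, z in rad. A call has 1 to 12 rows; each row is the pose to reach, as a shift and turn from the pose commanded when the call began, along the tool's axes at that moment; what a row does not reach only later rows make up. A row lasts 1/10 s, in which the tool goes at most 50 mm and 8.59 degrees, less where a joint would pass 70% of its speed; a pose out of reach is approached as far as the arm can. A call with a gripper value outside its range is refused whole. The fingers move at their own pace and stop on an object; "squeeze" is the grip in N (left out, the last holds). Time passes only in rows, so rows that repeat a pose let the fingers close. It gives the time, the measured TCP pose, the force, the opening and the grip force at its end, in the units of the state.
- ctrl.sense(): the state, without advancing time (a new reading comes with each control period).
- ctrl.grab_frame(name): name is "side" or "top" or "wrist"; returns a dict with "img" (400x640x3 uint8, red, green, blue), "fov_y" (degrees; the focal length in pixels is half the picture's height over the tangent of half this angle, whatever the lens; pixels are square), "cx", "cy" (the principal point, pixels), "rvec" (rotation vector, rad) and "tvec" (3), from world to camera coordinates, as OpenCV has them; the wrist camera has in their place "hand_eye" (4x4, takes a point from camera to tool coordinates, whose origin is the TCP and whose axes are the flange's). Camera axes: x right, y down, z forward; pixel columns grow to the right and rows downward; lengths in mm; the calibration is good to about 2 mm. A picture is of the moment at which its call begins: read the wrist's pose just before it. There is no depth.
- ctrl.hand_in(): hands the job in; it is judged then, once.
Trained networks look in the newest picture that a camera, given by its name, has taken for a name from the list of things; names that differ only in an ending like _2 or _b are one class to them, and where a whole thing is asked for, a point or a joint stands for the part that bears it (a point fixed in the world has none). Each returns a list of dicts, best first, with "conf" (0 to 1); they miss things now and then, are a little off and sometimes report something else, mostly with a low value. They report only what shows in the picture. A call takes as long as a camera call. They do not tell look-alikes from the thing itself.
- ctrl.find_in(camera, query): "extent" ([left, top, right, bottom] as shares, 0 to 1, of the picture: columns of its width, rows of its height, round what is visible of it).
- ctrl.regions_of(camera, query): "pixels" (400x640 bool, what is visible of it) and "extent" ([left, top, right, bottom] as shares, 0 to 1, of the picture: columns of its width, rows of its height, round what is visible of it).
- ctrl.mark_of(camera, query): "position" ([column, row] as shares, 0 to 1, of the picture: columns of its width, rows of its height: a listed point, or the origin of a listed thing).
The state is a dict: "time": time; "joints": joint angles; "qvel": joint speeds; "joint_efforts": joint torques, N m; "tool_pos": TCP position; "ee_rot": TCP orientation; "wrist_force": force on the tool from outside, world axes, zero at the start; "ft_torque": the same for the moment, N m; "width": opening from 0.0 (shut) to 1.0 (fully open); "grip_force": force on a finger pad.
Only numpy, scipy, OpenCV 4.12 (cv2) and the standard library are available. Lean on these libraries where they do the work, as an engineer would, in place of code of your own. Each camera call takes 0.05 s, during which the arm holds its last target. There are 200 camera calls.

## Working session

There is one attempt and no reset: what is moved stays moved. The work goes in short steps, Python scripts to look and compute and a tool call to move; the robot and the scene stay as the last step left them, time stands still between calls to the robot, and variables do not carry over. Pictures are saved under pics/ and viewed, at most 10 in all, crops included, and the job is handed in when it is done.

Besides the shell and the picture viewer there is one more tool, called after "Request:" as name([rows], argument=value, ...), one row to a line, values as JSON. move_arm: Moves the arm, as the interface text tells. Its arguments: {"type":"object","properties":{"deltas":{"type":"array","items":{"type":"array","items":{"type":"array","items":{"type":"number"}}}},"squeeze":{"type":"number"}},"required":["deltas"]}

```bash
mkdir -p pics; ls; cat > h.py <<'E'
import numpy as np, cv2
from scipy.spatial.transform import Rotation as R
from plant import ctrl
def cam(f, s=None):
    h,w=f["img"].shape[:2]
    fl=h/2/np.tan(np.radians(f["fov_y"])/2)
    K=np.array([[fl,0,f["cx"]],[0,fl,f["cy"]],[0,0,1.]])
    if "rvec" in f and f["rvec"] is not None:
        Rm=R.from_rotvec(np.ravel(f["rvec"])).as_matrix(); t=np.ravel(f["tvec"])
    else:
        T=np.eye(4);T[:3,:3]=R.from_rotvec(s["ee_rot"]).as_matrix();T[:3,3]=s["tool_pos"]
        M=np.linalg.inv(T@np.array(f["hand_eye"])); Rm,t=M[:3,:3],M[:3,3]
    return K,Rm,t
def grab(n):
    s=ctrl.sense(); f=ctrl.grab_frame(n); return f["img"],cam(f,s)
def proj(c,P):
    K,Rm,t=c; q=(np.atleast_2d(P)@Rm.T+t)@K.T; return q[:,:2]/q[:,2:]
def ray(c,uv):
    K,Rm,t=c; d=Rm.T@np.linalg.solve(K,[uv[0],uv[1],1]); return -Rm.T@t, d/np.linalg.norm(d)
def onz(c,uv,z):
    o,d=ray(c,uv); return o+d*(z-o[2])/d[2]
def tri(obs):
    A=0;b=0
    for c,uv in obs:
        o,d=ray(c,uv);M=np.eye(3)-np.outer(d,d);A=A+M;b=b+M@o
    p=np.linalg.solve(A,b); return p,[np.linalg.norm(proj(c,p)[0]-uv) for c,uv in obs]
def save(n,img): cv2.imwrite("pics/"+n+".png",img[:,:,::-1])
def mark(n,q):
    return [(round(r["conf"],2),np.round(np.array(r["position"])*[640,400],1)) for r in ctrl.mark_of(n,q)]
E
cat > a.py <<'E'
from h import *
import pickle
np.set_printoptions(suppress=True,precision=1)
s=ctrl.sense();print(s)
o={}
for n in("side","top"):
    img,c=grab(n);save(n+"0",img);o[n]=(img,c);print(n,-c[1].T@c[2])
    for q in("box","lid_handle","lid_hinge","pointer_tip","block","tray"):print(n,q,mark(n,q)[:4])
pickle.dump(o,open("o.pkl","wb"))
E
python3 a.py
```

```text
pics
{'time': 0.0, 'joints': array([-1.4,  0.5,  1.4, -0. ,  1.2, -0.2]), 'qvel': array([-0.,  0., -0., -0., -0.,  0.]), 'joint_efforts': array([ -0. , -44.2, -17.8,  -0. ,   0. ,   0. ]), 'tool_pos': array([ 236.2, -577.8,  230.3]), 'ee_rot': array([-3.1, -0.6,  0. ]), 'wrist_force': array([ 0.5, -0.4, -0.4]), 'ft_torque': array([-0. ,  0.1, -0. ]), 'grip_force': 0.0, 'width': 1.0021381436408232}
side [430.8 689.7 600.3]
side box [(0.85, array([288.1, 186.1]))]
side lid_handle [(0.96, array([333.2, 158.4]))]
side lid_hinge [(0.7, array([255.9, 154.1]))]
side pointer_tip [(0.6, array([288. , 144.4]))]
side block [(0.77, array([288. , 157.1])), (0.76, array([289.2, 224.8])), (0.7, array([383.1, 299.6]))]
side tray [(0.72, array([271.5, 298.3]))]
top [380.3 -57.2 906.2]
top box [(0.68, array([401.9, 173.6]))]
top lid_handle [(0.86, array([413.8, 219.1]))]
top lid_hinge [(0.85, array([408.5, 125.9]))]
top pointer_tip [(0.51, array([375.8, 159.3]))]
top block [(0.94, array([335.4, 180.8])), (0.92, array([414.7, 168.9])), (0.85, array([243.2, 258.8]))]
top tray [(0.77, array([244. , 168.9]))]
```

View pics/side0.png

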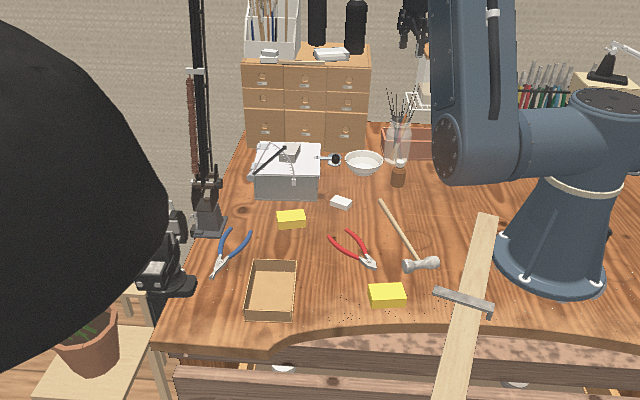

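View pics/top0.png

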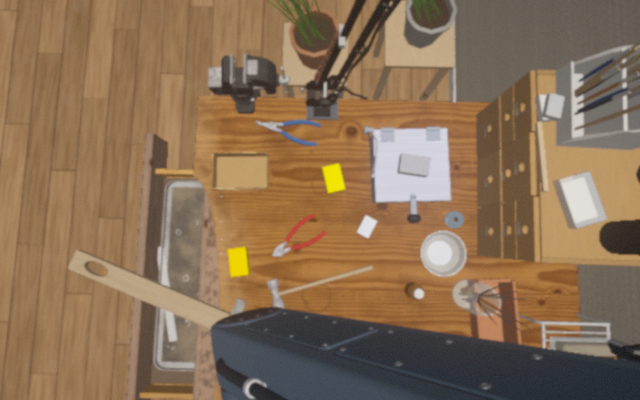

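```bash
cat > b.py <<'E'
from h import *
import pickle
np.set_printoptions(suppress=True,precision=1)
o=pickle.load(open("o.pkl","rb"));S=o["side"][1];T=o["top"][1]
for k,a,b in(("handle",(333.2,158.4),(413.8,219.1)),("hinge",(255.9,154.1),(408.5,125.9)),("tip",(288,144.4),(375.8,159.3)),("blk",(288,157.1),(414.7,168.9)),("blk2",(289.2,224.8),(335.4,180.8)),("blk3",(383.1,299.6),(243.2,258.8)),("tray",(271.5,298.3),(244,168.9)),("box",(288.1,186.1),(401.9,173.6))):
    print(k,*tri([(S,a),(T,b)]))
for n in("top",):
  for q in("block","tray","box","lid_handle","pointer_tip"):
    for r in ctrl.regions_of(n,q)[:3]:
      cs,_=cv2.findContours(r["pixels"].astype(np.uint8),0,1);c=max(cs,key=cv2.contourArea)
      print(n,q,round(r["conf"],2),cv2.minAreaRect(c))
E
python3 b.py
```

```text
handle [ 432.1 -256.7   73. ] [np.float64(1.3630618532845458), np.float64(1.5553319462395347)]
hinge [ 626.9 -243.    83.8] [np.float64(1.4522353512371682), np.float64(1.6354350478231998)]
tip [ 537.2 -162.4  155.9] [np.float64(1.1615896881051717), np.float64(1.2910167651347781)]
blk [ 543.1 -260.1   68.5] [np.float64(1.6648467769304236), np.float64(1.8828250161901798)]
blk2 [523.5 -89.7  -9.7] [np.float64(1.2623143350892083), np.float64(1.1930684550082844)]
blk3 [330.9 121.3  -5.7] [np.float64(0.5747413142843129), np.float64(0.45342837790281443)]
tray [539.6 129.6 -10.9] [np.float64(2.658992322409589), np.float64(2.054029012170467)]
box [ 544.2 -248.2   -8.9] [np.float64(1.0317010125314254), np.float64(1.1031523055426928)]
top block 0.81 ((332.91180419921875, 178.14706420898438), (27.891597747802734, 17.70509910583496), 75.96376037597656)
top block 0.73 ((413.3960266113281, 164.5395965576172), (31.74168586730957, 21.4928035736084), 5.710593223571777)
top tray 0.84 ((240.0, 170.5), (37.0, 56.0), 90.0)
top tray 0.58 ((406.7984924316406, 173.4486083984375), (97.30313873291016, 83.25173950195312), 88.36341857910156)
top box 0.71 ((407.34393310546875, 173.72174072265625), (97.36587524414062, 82.62066650390625), 87.27368927001953)
top pointer_tip 0.54 ((366.0, 130.0), (4.0, 8.0), 0.0)
```

The side view shows the grey block on the lid near (290,153), the pointer from (252,174) to (286,148), the handle at (335,158) and the tray at (272,292). The top view shows the lid block at (415,165), yellow decoys at (333,178) and (238,262), a white piece at (367,227) and the tray at (241,171). Only the grey piece on the lid fits; I'll confirm it in a wrist close-up.

```bash
cat > c.py <<'E'
from h import *
import pickle
np.set_printoptions(suppress=True,precision=3)
o=pickle.load(open("o.pkl","rb"));S=o["side"][1];T=o["top"][1]
print("cabinet top near corners",tri([(S,(371,66)),(T,(478,104))]),tri([(S,(371,66)),(T,(535,72))]),tri([(S,(371,66)),(T,(545,262))]), tri([(S,(371,66)),(T,(480,260))]))
f=ctrl.grab_frame("wrist");print(f["hand_eye"],f["fov_y"])
s=ctrl.sense();M=R.from_rotvec(s["ee_rot"]).as_matrix();print(M)
p=np.array([430,-270,400.])
print("local shift to p",M.T@(p-s["tool_pos"]),)
E
cat > g.py <<'E'
# python g.py x y z yaw(tool y-axis direction angle, world) : deltas from sensed pose, tool down
import sys
from h import *
np.set_printoptions(suppress=True,precision=4)
x,y,z,a=map(float,sys.argv[1:5]); s=ctrl.sense();M=R.from_rotvec(s["ee_rot"]).as_matrix()
yy=np.array([np.cos(a),np.sin(a),0]);zz=np.array([0,0,-1.]);G=np.c_[np.cross(yy,zz),yy,zz]
print("shift m",M.T@(np.array([x,y,z])-s["tool_pos"])/1000,"turn",R.from_matrix(M.T@G).as_rotvec(),"q",s["joints"],"up(local)",M.T@[0,0,.1])
E
python3 c.py; python3 g.py 430 -270 400 1.57; python3 g.py 430 -270 400 -1.57
```

```text
cabinet top near corners (array([ 465.745, -241.995,  359.887]), [np.float64(53.98168747054011), np.float64(82.51553093857078)]) (array([ 478.895, -289.525,  372.572]), [np.float64(64.878326062929), np.float64(110.4507830856205)]) (array([ 351.588, -434.627,  247.54 ]), [np.float64(0.032246549495856244), np.float64(0.04910106249819367)]) (array([ 357.21 , -309.94 ,  286.646]), [np.float64(1.369161600381902), np.float64(1.9685378641818347)])
[[  -0.      -0.965   -0.262   67.354]
 [   1.       0.      -0.       0.44 ]
 [   0.      -0.262    0.965 -143.141]
 [   0.       0.       0.       1.   ]] 61.32017146323423
[[ 0.926  0.378 -0.   ]
 [ 0.378 -0.926 -0.   ]
 [-0.     0.    -1.   ]]
local shift to p [ 295.966 -212.427 -168.693]
shift m [ 0.296  -0.2124 -0.1687] turn [-0.     0.    -2.753] q [-1.3616  0.5275  1.4327 -0.      1.1814 -0.1785] up(local) [-0.   0.  -0.1]
shift m [ 0.296  -0.2124 -0.1687] turn [0.    0.    0.387] q [-1.3616  0.5275  1.4327 -0.      1.1814 -0.1785] up(local) [-0.   0.  -0.1]
```

Request:
move_arm([
  [[0.085, 0, 0, -0.05, 0, 0, 0], [0.085, 0, 0, -0.1, 0, 0, 0], [0.085, 0.032, -0.035, -0.1, 0, 0, 0], [0.085, 0.064, -0.07, -0.1, 0, 0, 0], [0.085, 0.096, -0.105, -0.1, 0, 0, 0], [0.085, 0.127, -0.14, -0.1, 0, 0, 0.05], [0.085, 0.172, -0.154, -0.1, 0, 0, 0.1], [0.085, 0.217, -0.168, -0.1, 0, 0, 0.15], [0.085, 0.262, -0.182, -0.1, 0, 0, 0.2], [0.085, 0.31, -0.196, -0.09, 0, 0, 0.26], [0.085, 0.359, -0.208, -0.08, 0, 0, 0.32], [0.085, 0.359, -0.208, -0.08, 0, 0, 0.32]],
])

```text
time: 2.2
tool_pos: [493.1, -246.0, 310.1]
ee_rot: [-3.137, -0.115, -0.001]
wrist_force: [-0.6, -0.3, -0.5]
width: 0.996
grip_force: 0.0
```

```bash
cat > d.py <<'E'
from h import *
import pickle,sys
np.set_printoptions(suppress=True,precision=1)
tag=sys.argv[1]
s=ctrl.sense();print(s["tool_pos"],s["ee_rot"],s["time"],s["qvel"].max())
img,c=grab("wrist");save("wrist"+tag,img)
m={q:mark("wrist",q)[:3] for q in("box","lid_handle","lid_hinge","pointer_tip","block","tray")}
for q in m: print(q,m[q])
print("block",[onz(c,u,76) for _,u in m["block"]]); print("handle",[onz(c,u,73.5) for _,u in m["lid_handle"]])
for r in ctrl.regions_of("wrist","block")[:3]:
    cs,_=cv2.findContours(r["pixels"].astype(np.uint8),0,1);print(r["conf"],cv2.minAreaRect(max(cs,key=cv2.contourArea)))
pickle.dump((img,c,m),open("w"+tag+".pkl","wb"))
E
python3 d.py 1
```

```text
[ 493.1 -246.   310.1] [-3.1 -0.1 -0. ] 2.2 0.018944698800076477
box [(0.98, array([322.6, 109.7]))]
lid_handle [(0.93, array([321.2, 214.8]))]
lid_hinge [(0.76, array([327.7,  35.2]))]
pointer_tip [(0.84, array([218.2, 118.2]))]
block [(0.92, array([325.8, 116.5])), (0.82, array([ 56. , 245.9])), (0.7, array([194.8, 122.2]))]
tray [(0.66, array([ 26.9, 102.5]))]
block [array([ 543.8, -251.3,   76. ]), array([366.6,  63.1,  76. ]), array([ 527.1, -108.3,   76. ])]
handle [array([ 429.5, -255.1,   73.5])]
0.97 ((190.49998474121094, 121.0), (52.57942199707031, 37.91633987426758), 77.27564239501953)
0.94 ((44.77238082885742, 249.91928100585938), (49.857505798339844, 41.299346923828125), 73.49563598632812)
```

View pics/wrist1.png

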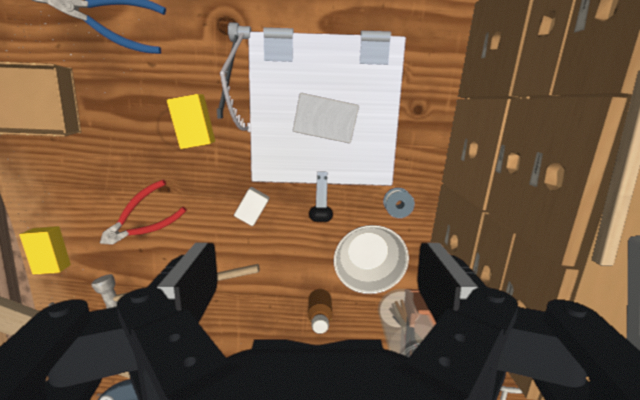

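The wrist view shows the grey ground block on the lid at (326,117), its long side running left to right and turned about 11°. The yellow decoys are at (190,121) and (44,250), and a white piece sits on the bench at (252,207). The handle is at (321,213), and the pointer with its arc at (235,85). The grey one on the lid is the one meant.

```bash
cat > e.py <<'E'
from h import *
import pickle
np.set_printoptions(suppress=True,precision=1)
o=pickle.load(open("o.pkl","rb"));S=o["side"][1];T=o["top"][1];img,W,m=pickle.load(open("w1.pkl","rb"))
g=cv2.cvtColor(img,cv2.COLOR_RGB2GRAY)
roi=g[60:175,262:390]; mask=(cv2.medianBlur(roi,3)<215).astype(np.uint8)
n,l,st,ce=cv2.connectedComponentsWithStats(mask); k=1+st[1:,4].argmax(); 
r=cv2.minAreaRect(np.argwhere(l==k)[:,::-1].astype(np.float32)); q=cv2.boxPoints(r)+[262,60]; print(r,st[k],np.median(roi))
P=np.array([onz(W,u,100) for u in q]);print("block top",P,P.mean(0)); e=np.diff(P[[0,1,2]],axis=0);print(np.linalg.norm(e,axis=1),[np.degrees(np.arctan2(v[1],v[0])) for v in e])
print("lid",[onz(W,u,76) for u in((252,184),(393,185),(405,37),(250,33))])
for k,a,b,w in(("handle",(333.2,158.4),(413.8,219.1),(321.2,214.8)),("hinge",(255.9,154.1),(408.5,125.9),(327.7,35.2)),("tip",(288,144.4),(375.8,159.3),(218.2,118.2)),("blk",(288,157.1),(414.7,168.9),(325.8,116.5)),("tray",(271.5,298.3),(244,168.9),(26.9,102.5))):
    print(k,*tri([(S,a),(T,b),(W,w)]),tri([(T,b),(W,w)]),tri([(S,a),(W,w)])[0])
E
python3 e.py
python3 - <<'E'
import cv2
a=cv2.imread("pics/side0.png")[125:210,235:350];b=cv2.imread("pics/wrist1.png")[10:150,190:290]
a=cv2.resize(a,None,fx=4.7,fy=4.7,interpolation=3);b=cv2.resize(b,None,fx=2.5,fy=a.shape[0]/b.shape[0],interpolation=3)
cv2.imwrite("pics/crop1.png",cv2.hconcat([a,b]));print(a.shape,b.shape)
E
```

```text
((63.051727294921875, 57.879310607910156), (62.78169250488281, 41.45960998535156), 11.888657569885254) [  30   32   68   52 2543] 224.0
block top [[ 526.8 -215.1  100. ]
 [ 567.6 -221.5  100. ]
 [ 559.6 -284.3  100. ]
 [ 518.2 -279.8  100. ]] [ 543.1 -250.2  100. ]
[41.4 63.3] [np.float64(-8.955356174024477), np.float64(-97.23616481700739)]
lid [array([ 461.8, -172.6,   76. ]), array([ 472.6, -334.7,   76. ]), array([ 629.5, -326.3,   76. ]), array([ 621.7, -166.9,   76. ])]
handle [ 431.3 -255.5   74.6] [np.float64(1.6704491572817428), np.float64(1.3157815070691692), np.float64(1.2451659219008508)] (array([ 429. , -255.8,   73.4]), [np.float64(0.36895879173172685), np.float64(0.6481420015519005)]) [ 432.9 -254.5   75.7]
hinge [ 626.4 -245.    82.3] [np.float64(1.0179482352496894), np.float64(2.227472905010204), np.float64(2.753931162585134)] (array([ 627.1, -244.7,   84.7]), [np.float64(1.6934777671082333), np.float64(3.943293699505665)]) [ 624.4 -246.7   80.9]
tip [ 537.6 -159.7  158.1] [np.float64(1.587672847340467), np.float64(1.5115476126975504), np.float64(3.4092149541175654)] (array([ 538.7, -160.3,  165.9]), [np.float64(0.6516267209136978), np.float64(1.5993767110216526)]) [ 536.6 -157.6  157.6]
blk [ 542.8 -255.    72.3] [np.float64(1.5277981335930497), np.float64(2.8038740107428715), np.float64(3.3273136913827224)] (array([ 540.6, -254.7,   75.9]), [np.float64(2.145469150999271), np.float64(4.260861064050043)]) [ 544.9 -251.2   74.3]
tray [535.4 133.2  -2.1] [np.float64(2.4056294816521797), np.float64(3.91075254715462), np.float64(5.323253904490505)] (array([534.8, 121.6,  20.4]), [np.float64(1.8933043530704476), np.float64(4.134191232036557)]) [531.3 138.3  -2.1]
(400, 540, 3) (400, 250, 3)
```

View pics/crop1.png

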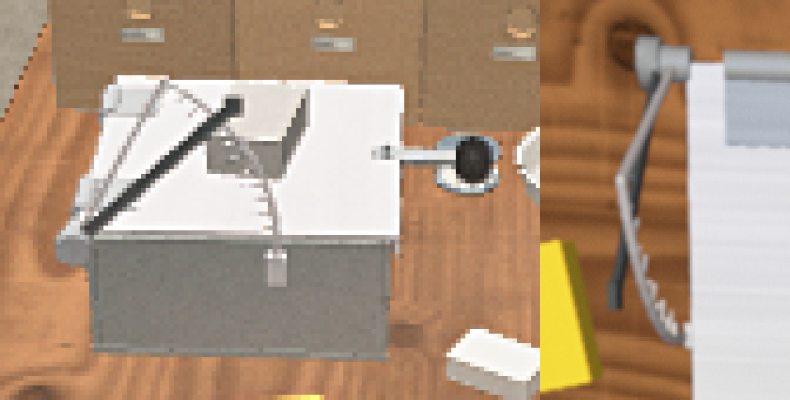

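The crop shows the grey block on the lid. The pointer runs from its pivot at side pixel (253.7,173.5) to its tip near (286,146.3), and in the wrist view the tip is at about (219,117).

```bash
cat > p.py <<'E'
from h import *
import pickle
from scipy.optimize import least_squares as ls
np.set_printoptions(suppress=True,precision=3)
o=pickle.load(open("o.pkl","rb"));S=o["side"][1];T=o["top"][1];_,W,m=pickle.load(open("w1.pkl","rb"))
C={"S":S,"T":T,"W":W}
# box-frame point at radius r angle a, lateral y ; params hx,hy,yaw,a
def pt(v,r,a,y):
    hx,hy,w=v[:3];d=np.array([-r*np.cos(a),y]);c,s=np.cos(w),np.sin(w)
    return np.array([hx+c*d[0]-s*d[1],hy+s*d[0]+c*d[1],73.5+r*np.sin(a)])
lid=[(W,(252,184),153,0,81),(W,(393,185),153,0,-81)]
def run(tips,piv):
    def f(v):
        e=[]
        for c,u in((S,(333.2,158.4)),(T,(413.8,219.1)),(W,(321.2,214.8))): e+=list(proj(c,pt(v,195,0,0))[0]-u)
        for c,u in((T,(408.5,125.9)),(W,(327.7,35.2)),(S,(255.9,154.1))): e+=list(.5*(proj(c,pt(v,0,0,0))[0]-u))
        e+=list(proj(S,pt(v,0,0,92))[0]-piv)
        for c,u in tips: e+=list(proj(c,pt(v,116,v[3],92))[0]-u)
        return e
    r=ls(f,[624.7,-245,.05,.75],loss="soft_l1",x_scale=[1,1,.01,.01]);return r.x,np.array(r.fun)
pv=(253.7,173.5)
for t in([(S,(286,146.3))],[(S,(286,146.3)),(W,(219,117)),(T,(375.8,159.3))],[(S,(288,144.4)),(W,(218.2,118.2)),(T,(375.8,159.3))],[(W,(218.6,117.5))]):
    x,f=run(t,pv);print(x,pt(x,195,0,0),pt(x,116,x[3],92),f[-2*len(t)-2:])
E
python3 p.py; python3 g.py 543 -250 200 -0.13
```

```text
[ 624.922 -247.273    0.042    0.766] [ 430.096 -255.507   73.5  ] [ 537.488 -158.886  153.892] [-3.129  2.723  0.555 -0.604]
[ 624.796 -246.526    0.046    0.8  ] [ 429.998 -255.41    73.5  ] [ 539.843 -158.305  156.687] [-3.     2.9   -0.578 -1.678  0.74   0.407 -2.04  -0.176]
[ 624.25  -245.792    0.051    0.804] [ 429.506 -255.777   73.5  ] [ 539.184 -158.033  157.059] [-2.594  3.085 -2.293  0.141  1.102 -0.013 -2.155  0.113]
[ 624.464 -245.831    0.05     0.809] [ 429.706 -255.549   73.5  ] [ 539.892 -157.936  157.418] [-2.739  3.07   0.47  -0.142]
shift m [0.0537 0.002  0.1117] turn [ 0.0007  0.0001 -1.3752] q [-0.6779  0.3385  1.5196 -0.0002  1.2829  0.8274] up(local) [ 0.      0.0001 -0.1   ]
```

Request:
move_arm([
  [[0.085, 0.01, 0, 0.02, 0, 0, -0.14], [0.085, 0.02, 0, 0.04, 0, 0, -0.28], [0.085, 0.03, 0.001, 0.06, 0, 0, -0.42], [0.085, 0.04, 0.001, 0.08, 0, 0, -0.56], [0.085, 0.05, 0.002, 0.1, 0, 0, -0.7], [0.085, 0.054, 0.002, 0.12, 0, 0, -0.84], [0.085, 0.054, 0.002, 0.13, 0, 0, -0.98], [0.085, 0.054, 0.002, 0.14, 0, 0, -1.12], [0.085, 0.054, 0.002, 0.14, 0, 0, -1.26], [0.085, 0.054, 0.002, 0.14, 0, 0, -1.365], [0.085, 0.054, 0.002, 0.14, 0, 0, -1.365], [0.085, 0.054, 0.002, 0.14, 0, 0, -1.365]],
])

```text
time: 3.8
tool_pos: [543.8, -249.4, 171.6]
ee_rot: [2.373, 2.059, 0.0]
wrist_force: [0.2, -1.3, 0.6]
width: 0.998
grip_force: 0.0
```

```bash
python3 d.py 2; cat > e2.py <<'E'
from h import *
import pickle
np.set_printoptions(suppress=True,precision=1)
_,W1,m1=pickle.load(open("w1.pkl","rb"));_,W2,m2=pickle.load(open("w2.pkl","rb"))
for k in("block","pointer_tip","lid_hinge","lid_handle"):
    for q in m2[k]: print(k,q[1],tri([(W1,m1[k][0][1]),(W2,q[1])]))
E
python3 e2.py; python3 g.py 543 -250.5 79 -0.14
```

```text
[ 543.8 -249.4  171.6] [2.4 2.1 0. ] 3.8 0.006080204362071508
box []
lid_handle [(0.66, array([168.7, 216.8])), (0.17, array([425. , 174.4]))]
lid_hinge [(0.72, array([426.1, 172.3]))]
pointer_tip [(0.83, array([272.,  43.]))]
block [(0.59, array([314. , 193.8]))]
tray []
block [array([ 542.8, -249.2,   76. ])]
handle [array([ 431.3, -252.3,   73.5]), array([ 625.1, -246.8,   73.5])]
0.9 ((313.5, 200.5), (93.0, 61.0), 90.0)
0.89 ((250.0, 8.5), (17.0, 48.0), 90.0)
block [314.  193.8] (array([ 542.9, -251.6,   67.5]), [np.float64(0.45073651957795885), np.float64(0.646432929202817)])
pointer_tip [272.  43.] (array([ 539.2, -158.3,  161.5]), [np.float64(0.2934194115842226), np.float64(0.5959787327902915)])
lid_hinge [426.1 172.3] (array([ 627. , -246.7,   68.9]), [np.float64(0.39883443009823577), np.float64(0.5429548539644403)])
lid_handle [168.7 216.8] (array([ 425.6, -255.5,   62.2]), [np.float64(0.00851881219795046), np.float64(0.014126048716143256)])
lid_handle [425.  174.4] (array([ 535.9, -211.6,  342.7]), [np.float64(108.17299218141818), np.float64(640.564379397936)])
shift m [-0.0021 -0.0008  0.0924] turn [0.0001 0.     0.0018] q [-0.6152  0.5644  1.5599  0.      1.0172 -0.4769] up(local) [-0.   0.  -0.1]
```

View pics/wrist2.png

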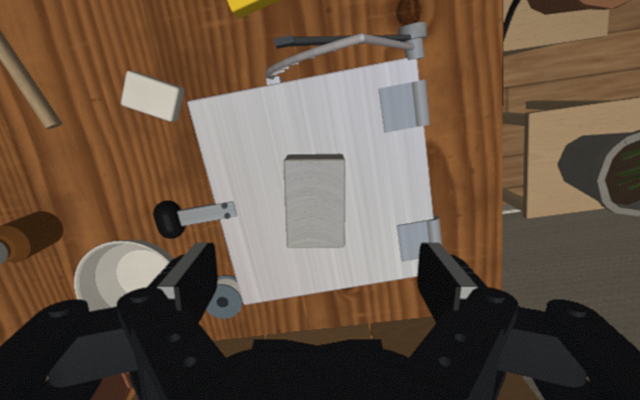

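The wrist view shows the block at (314,200), square to the jaws, with its top at about 98–100 mm from its apparent width. The pointer tip is at (278,42) and the handle at (167,218).

Request:
move_arm([
  [[0.085, -0.001, 0, 0.03, 0, 0, 0], [0.085, -0.002, 0, 0.06, 0, 0, 0], [0.085, -0.002, 0, 0.08, 0, 0, 0], [0.085, -0.002, 0, 0.092, 0, 0, 0], [0.085, -0.002, 0, 0.092, 0, 0, 0], [0.03, -0.002, 0, 0.092, 0, 0, 0], [0.03, -0.002, 0, 0.092, 0, 0, 0], [0.03, -0.002, 0, 0.092, 0, 0, 0], [0.03, -0.002, 0, 0.092, 0, 0, 0], [0.03, -0.002, 0, 0.092, 0, 0, 0], [0.03, -0.002, 0, 0.092, 0, 0, 0], [0.03, -0.002, 0, 0.092, 0, 0, 0]],
], squeeze=50)

```text
time: 5.4
tool_pos: [543.9, -250.8, 80.7]
ee_rot: [2.368, 2.063, 0.0]
wrist_force: [-2.2, 0.2, 5.5]
width: 0.457
grip_force: 53.6
```

Request:
move_arm([
  [[0.03, 0, 0, -0.01, 0, 0, 0], [0.03, 0, 0, -0.04, 0, 0, 0], [0.03, 0, 0, -0.08, 0, 0, 0], [0.03, 0, 0, -0.12, 0, 0, 0], [0.03, 0, 0, -0.16, 0, 0, 0], [0.03, 0, 0, -0.2, 0, 0, 0], [0.03, 0, 0, -0.2, 0, 0, 0], [0.03, 0, 0, -0.2, 0, 0, 0]],
])

```text
time: 6.2
tool_pos: [543.5, -250.3, 279.7]
ee_rot: [2.369, 2.062, 0.001]
wrist_force: [-0.1, -0.6, -5.4]
width: 0.451
grip_force: 52.6
```

```bash
cat > t.py <<'E'
from h import *
import pickle
np.set_printoptions(suppress=True,precision=1)
o=pickle.load(open("o.pkl","rb"));T=o["top"][1];S=o["side"][1]
s=ctrl.sense();print(s["width"],s["grip_force"],s["wrist_force"],s["tool_pos"])
print([onz(T,u,31) for u in((214,155),(269,155),(268,189),(213,190),(240,170.5))])
print([onz(S,u,31) for u in((252,260),(298,261),(295,320),(246,319))])
E
python3 t.py; python3 g.py 500 100 280 -1.57
```

```text
0.4505932503862103 52.5568288564682 [-0.1 -0.6 -5.4] [ 543.5 -250.3  279.7]
[array([567.8, 191.4,  31. ]), array([570.7,  65.2,  31. ]), array([492. ,  64.6,  31. ]), array([486.8, 189.5,  31. ]), array([533.1, 130.2,  31. ])]
[array([578.2,  76.1,  31. ]), array([491. ,  71.4,  31. ]), array([482.5, 212.3,  31. ]), array([562.4, 216.8,  31. ])]
shift m [ 0.341  -0.0913 -0.0005] turn [ 0.0009 -0.0004  1.432 ] q [-0.6182  0.4403  1.4452  0.0001  1.2552 -0.4803] up(local) [-0.      0.0001 -0.1   ]
```

Request:
move_arm([
  [[0.03, 0.035, -0.012, 0, 0, 0, 0.14], [0.03, 0.075, -0.026, 0, 0, 0, 0.28], [0.03, 0.115, -0.04, 0, 0, 0, 0.42], [0.03, 0.155, -0.054, 0, 0, 0, 0.56], [0.03, 0.195, -0.068, 0, 0, 0, 0.7], [0.03, 0.235, -0.082, 0, 0, 0, 0.84], [0.03, 0.275, -0.096, 0.01, 0, 0, 0.98], [0.03, 0.315, -0.11, 0.02, 0, 0, 1.12], [0.03, 0.345, -0.12, 0.03, 0, 0, 1.26], [0.03, 0.364, -0.126, 0.04, 0, 0, 1.4], [0.03, 0.364, -0.126, 0.04, 0, 0, 1.43], [0.03, 0.364, -0.126, 0.04, 0, 0, 1.43]],
])

```text
time: 7.4
tool_pos: [466.6, 128.0, 236.6]
ee_rot: [3.141, 0.007, -0.01]
wrist_force: [-0.3, -0.4, -3.7]
width: 0.451
grip_force: 52.5
```

```bash
python3 - <<'E'
from h import *
import pickle
np.set_printoptions(suppress=True,precision=1)
s=ctrl.sense();print(s["tool_pos"],s["ee_rot"],s["width"],s["qvel"])
img,c=grab("wrist");save("wrist3",img);print(mark("wrist","tray"))
for r in ctrl.regions_of("wrist","tray")[:2]:
    cs,_=cv2.findContours(r["pixels"].astype(np.uint8),0,1);k=max(cs,key=cv2.contourArea);print(r["conf"],cv2.minAreaRect(k),cv2.approxPolyDP(k,6,True)[:,0].tolist())
pickle.dump(c,open("w3.pkl","wb"))
E
```

```text
[466.6 128.  236.6] [ 3.1  0.  -0. ] 0.4508484349100875 [-0. -0. -0. -0.  0. -0.]
[(0.65, array([314.3,  97.6]))]
0.61 ((311.9439392089844, 96.39125061035156), (88.46116638183594, 130.53492736816406), 88.19125366210938) [[374, 52], [248, 56], [253, 141], [372, 138]]
```

View pics/wrist3.png

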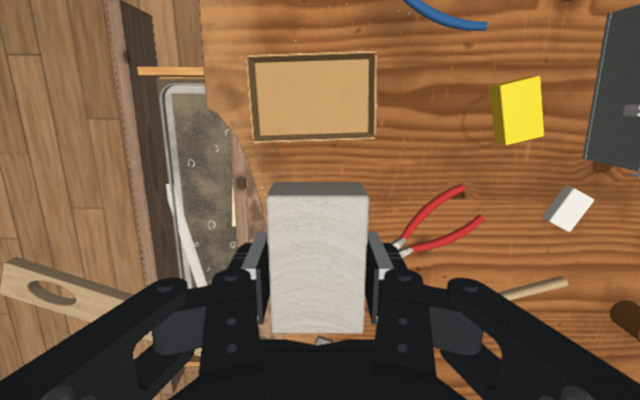

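The wrist view shows the block held in the jaws, long side front to back. The tray's rim corners are at (248,56), (376,52), (375,137) and (253,142).

```bash
python3 - <<'E'
from h import *
import pickle
np.set_printoptions(suppress=True,precision=1)
c=pickle.load(open("w3.pkl","rb"));o=pickle.load(open("o.pkl","rb"))
P=np.array([onz(c,u,31) for u in((248,56),(376,52),(375,137),(253,142))]);print(P,P.mean(0),[np.linalg.norm(P[i]-P[i-1]) for i in range(4)])
for i,j in((1,0),(2,3)):
    d=P[j]-P[i];print(np.arctan2(-d[0],d[1]))
T=o["top"][1];Q=[tri([(c,u),(T,v)])[0] for u,v in(((248,56),(214,155)),((376,52),(269,155)),((375,137),(268,189)),((253,142),(213,190)))];print(np.array(Q))
E
python3 g.py 531 128 80 -1.56
```

```text
[[573.2 195.   31. ]
 [577.4  71.8  31. ]
 [496.3  68.7  31. ]
 [490.6 194.   31. ]] [534.4 132.4  31. ] [np.float64(82.66013369340445), np.float64(123.25401644068268), np.float64(81.18495113805987), np.float64(125.48545378488772)]
0.033718915884884605
0.045327919982903364
[[578.  204.2 -15.1]
 [578.5  68.3   5. ]
 [494.2  66.4  16.1]
 [488.7 196.2  12. ]]
shift m [ 0.0629 -0.0009  0.1581] turn [ 0.0001  0.0024 -0.0079] q [ 0.0339  0.3318  1.7643 -0.0001  1.0478  1.6019] up(local) [-0.0002  0.     -0.1   ]
```

Request:
move_arm([
  [[0.03, 0.022, -0.001, 0.02, 0, 0, -0.028], [0.03, 0.045, -0.002, 0.05, 0, 0, -0.028], [0.03, 0.065, -0.003, 0.09, 0, 0, -0.028], [0.03, 0.065, -0.003, 0.13, 0, 0, -0.028], [0.03, 0.065, -0.003, 0.165, 0, 0, -0.028], [0.03, 0.065, -0.003, 0.185, 0, 0, -0.028], [0.03, 0.065, -0.003, 0.2, 0, 0, -0.028], [0.03, 0.065, -0.003, 0.21, 0, 0, -0.028], [0.03, 0.065, -0.003, 0.218, 0, 0, -0.028], [0.03, 0.065, -0.003, 0.223, 0, 0, -0.028], [0.03, 0.065, -0.003, 0.226, 0, 0, -0.028], [0.03, 0.065, -0.003, 0.226, 0, 0, -0.028]],
])

```text
time: 8.75
tool_pos: [534.3, 130.5, 13.5]
ee_rot: [-3.141, -0.048, -0.001]
wrist_force: [0.6, 0.1, -3.0]
width: 0.455
grip_force: 52.4
```

Request:
move_arm([
  [[0.03, -0.001, 0, 0.003, 0, 0, 0], [0.03, -0.001, 0, 0.005, 0, 0, 0], [0.03, -0.001, 0, 0.006, 0, 0, 0], [0.03, -0.001, 0, 0.006, 0, 0, 0]],
])

```text
time: 9.15
tool_pos: [533.1, 130.5, 7.3]
ee_rot: [-3.141, -0.048, -0.0]
wrist_force: [0.4, 0.2, -3.0]
width: 0.456
grip_force: 52.5
```

Request:
move_arm([
  [[0.03, 0, 0, 0.001, 0, 0, 0], [0.045, 0, 0, 0.001, 0, 0, 0], [0.06, 0, 0, 0.001, 0, 0, 0], [0.06, 0, 0, 0.001, 0, 0, 0], [0.06, 0, 0, 0.001, 0, 0, 0], [0.06, 0, 0, 0.001, 0, 0, 0], [0.06, 0, 0, -0.03, 0, 0, 0], [0.06, 0, 0, -0.07, 0, 0, 0], [0.06, 0, 0, -0.12, 0, 0, 0], [0.06, -0.02, 0, -0.17, 0, 0, 0], [0.085, -0.06, 0, -0.2, 0, 0, 0], [0.085, -0.06, 0, -0.2, 0, 0, 0]],
])

```text
time: 10.35
tool_pos: [470.2, 129.0, 210.8]
ee_rot: [-3.141, -0.05, -0.004]
wrist_force: [0.7, 0.6, 1.1]
width: 0.991
grip_force: 0.0
```

```bash
python3 - <<'E'
from h import *
np.set_printoptions(suppress=True,precision=1)
s=ctrl.sense();print(s["tool_pos"],s["width"],s["wrist_force"])
img,c=grab("wrist");save("wrist4",img)
for q in("tray","block"):
    m=mark("wrist",q);print(q,m,[onz(c,u,2) for _,u in m])
    for r in ctrl.regions_of("wrist",q)[:3]: print(r["conf"],np.array(r["extent"])*[640,400,640,400])
img,c=grab("side");save("side4",img);print([ (m,onz(c,m[1],2)) for m in mark("side","block")+mark("side","pointer_tip")])
E
python3 g.py 430 -255.5 250 -1.52
```

```text
[470.2 129.  210.8] 0.9905155471912949 [0.7 0.6 1.1]
tray [] []
0.56 [242.7  54.9 387.3 150.8]
block [(0.7, array([311.7, 285.4])), (0.56, array([314.7, 101.4]))] [array([328.9, 130.8,   2. ]), array([536.6, 133.5,   2. ])]
0.91 [297.3  68.3 338.  137.2]
0.75 [292.9 260.8 333.6 321.2]
0.71 [503.1  87.5 557.6 158.1]
[((0.7, array([292.8, 223.5])), array([517.1, -80.6,   2. ])), ((0.66, array([383. , 301.3])), array([331.6, 132.6,   2. ])), ((0.63, array([270.5, 294.2])), array([535.6, 132.6,   2. ]))]
shift m [-0.0552  0.3825 -0.0439] turn [-0.      0.0021 -0.0203] q [0.0368 0.3852 1.7898 0.     0.9687 1.5771] up(local) [-0.0002  0.     -0.1   ]
```

View pics/wrist4.png

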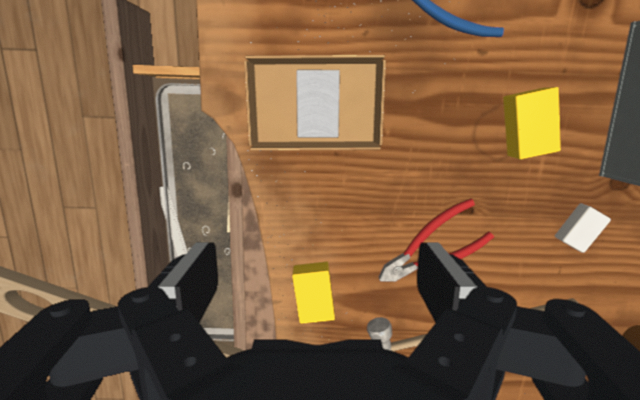

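The wrist view shows the block lying flat inside the tray at (318,103), let go, with the tray around it from (247,57) to (383,148). Next is the lid handle.

Request:
move_arm([
  [[0.055, -0.003, 0.04, 0, 0, 0, 0], [0.055, -0.01, 0.085, 0, 0, 0, 0], [0.055, -0.02, 0.13, 0, 0, 0, -0.02], [0.055, -0.027, 0.175, 0, 0, 0, -0.02], [0.055, -0.035, 0.22, 0, 0, 0, -0.02], [0.055, -0.042, 0.265, 0, 0, 0, -0.02], [0.055, -0.05, 0.31, 0, 0, 0, -0.02], [0.055, -0.055, 0.35, 0, 0, 0, -0.02], [0.055, -0.055, 0.37, 0, 0, 0, -0.02], [0.055, -0.055, 0.382, 0, 0, 0, -0.02], [0.055, -0.055, 0.382, 0, 0, 0, -0.02], [0.055, -0.055, 0.382, 0, 0, 0, -0.02]],
])

```text
time: 11.95
tool_pos: [429.6, -253.8, 206.7]
ee_rot: [-3.139, -0.08, 0.002]
wrist_force: [0.2, 0.6, 0.0]
width: 0.644
grip_force: 0.0
```

```bash
python3 d.py 5; python3 - <<'E'
from h import *
import pickle
np.set_printoptions(suppress=True,precision=1)
_,W1,m1=pickle.load(open("w1.pkl","rb"));_,W,m=pickle.load(open("w5.pkl","rb"));W2,m2=pickle.load(open("w2.pkl","rb"))[1:]
for k in("lid_handle","pointer_tip","lid_hinge"):
    if m[k]: print(k,tri([(W1,m1[k][0][1]),(W,m[k][0][1])]),tri([(W1,m1[k][0][1]),(W2,m2[k][0][1]),(W,m[k][0][1])]))
img,c=grab("side");save("side5",img);print(mark("side","lid_handle"),mark("side","pointer_tip"))
a=img[125:210,235:350];a=cv2.resize(a,None,fx=4,fy=4,interpolation=3)
b=pickle.load(open("w5.pkl","rb"))[0];b=cv2.resize(b,(490,306));a=a[:306]
save("crop5",cv2.hconcat([a[:,:300],b]))
E
python3 g.py 430 -255.5 52 -1.52
```

```text
[ 429.6 -253.8  206.7] [-3.1 -0.1  0. ] 11.95 0.018249484222250333
box [(0.87, array([317.4,  43.7]))]
lid_handle [(0.81, array([320.3, 179.8]))]
lid_hinge [(0.5, array([319.1,  43.2]))]
pointer_tip [(0.67, array([140.8,   7. ]))]
block [(0.83, array([145.9,  63. ]))]
tray []
block [array([ 517.2, -118.4,   76. ])]
handle [array([ 432.2, -256.1,   73.5])]
0.8 ((137.24488830566406, 60.11961364746094), (81.44926452636719, 53.31659698486328), 73.0091781616211)
lid_handle (array([ 437.5, -255. ,   96.4]), [np.float64(0.624447901184987), np.float64(0.9045335822690248)]) (array([ 428.8, -255.2,   67.3]), [np.float64(1.1215911231791287), np.float64(1.7186078587503375), np.float64(2.5396926854215747)])
pointer_tip (array([ 538.9, -156.4,  155.3]), [np.float64(0.1992787659524516), np.float64(0.3320948895458577)]) (array([ 538.7, -157.2,  156.8]), [np.float64(0.5377965508768557), np.float64(0.8182908989186615), np.float64(0.5017523487308162)])
lid_hinge (array([ 213.3, -236.6, 2367.7]), [np.float64(5.458980150923044), np.float64(5.115798170330069)]) (array([ 580.1, -239.9,  153. ]), [np.float64(41.71522332515563), np.float64(55.06033800936346), np.float64(118.55267827134276)])
[(0.9, array([333.9, 157.6]))] [(0.47, array([287. , 142.9]))]
shift m [0.     0.0008 0.1554] turn [ 0.0001 -0.0001  0.0003] q [-0.7589  0.3938  1.7683  0.      0.9793  0.7608] up(local) [ 0.   0.  -0.1]
```

View pics/crop5.png

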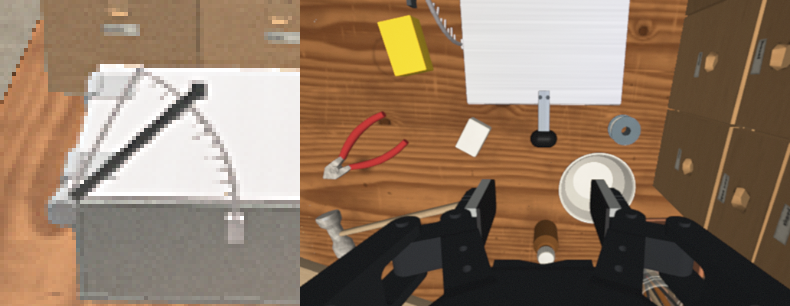

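The side crop still shows the pointer undisturbed, from its pivot at (75,195) to its tip at (200,90). The wrist half shows the handle bar at (544,139), centred between the jaws, with the bowl at (597,187) behind it, lower than the fingers.

Request:
move_arm([
  [[0.055, 0.001, 0.001, 0.04, 0, 0, 0], [0.055, 0.001, 0.001, 0.08, 0, 0, 0], [0.055, 0.001, 0.001, 0.11, 0, 0, 0], [0.055, 0.001, 0.001, 0.135, 0, 0, 0], [0.055, 0.001, 0.001, 0.148, 0, 0, 0], [0.055, 0.001, 0.001, 0.154, 0, 0, 0], [0.055, 0.001, 0.001, 0.154, 0, 0, 0]],
])

```text
time: 13.2
tool_pos: [430.8, -255.7, 52.7]
ee_rot: [-3.14, -0.08, 0.001]
wrist_force: [0.6, -0.6, 0.1]
width: 0.644
grip_force: 0.0
```

```bash
python3 - <<'E'
from h import *
np.set_printoptions(suppress=True,precision=2)
s=ctrl.sense();print(s["tool_pos"],s["wrist_force"],s["width"])
img,c=grab("wrist");cv2.imwrite("pics/wrist6.png",img[:,:,::-1]);m=mark("wrist","lid_handle");print(m,[onz(c,u,73.5) for _,u in m], proj(c,s["tool_pos"]+np.array([0,0,19])))
E
```

```text
[ 430.76 -255.75   52.75] [ 0.64 -0.57  0.07] 0.6442267126374396
[(0.93, array([317.1, 271.3]))] [array([ 431.79, -255.73,   73.5 ])] [[317.02 271.46]]
```

View pics/wrist6.png

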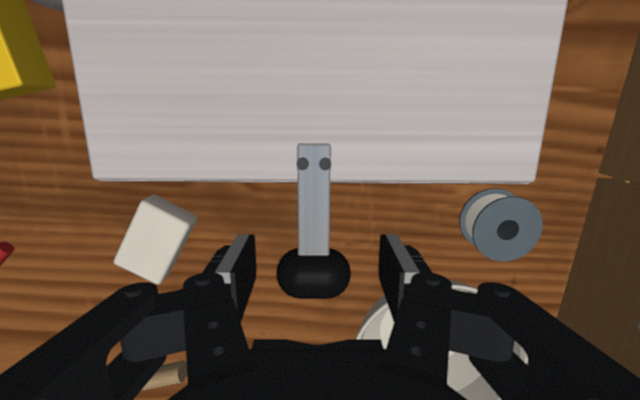

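The bar sits at (314,272), centred between the pads, so I can close.

Request:
move_arm([
  [[0.02, 0, 0, 0, 0, 0, 0], [0.02, 0, 0, 0, 0, 0, 0], [0.02, 0, 0, 0, 0, 0, 0], [0.02, 0, 0, 0, 0, 0, 0], [0.02, 0, 0, 0, 0, 0, 0], [0.02, 0, 0, 0, 0, 0, 0]],
], squeeze=60)

```text
time: 13.9
tool_pos: [431.2, -254.3, 54.4]
ee_rot: [-3.139, -0.077, -0.001]
wrist_force: [1.7, 5.6, 4.8]
width: 0.31
grip_force: 58.6
```

```bash
python3 - <<'E'
from h import *
np.set_printoptions(suppress=True,precision=4)
s=ctrl.sense();M=R.from_rotvec(s["ee_rot"]).as_matrix();print(s["tool_pos"],s["width"],s["grip_force"],s["wrist_force"])
w=.05
for a in(.05,.1,.17,.24,.31,.38,.45,.52,.59,.66,.73,.785):
    d=np.array([195*(1-np.cos(a))*np.cos(w),195*(1-np.cos(a))*np.sin(w),195*np.sin(a)]);print(a,M.T@d/1000)
E
```

```text
[ 431.1708 -254.2873   54.395 ] 0.31033856658530334 58.577311635017395 [1.6681 5.6401 4.8073]
0.05 [ 0.0003 -0.     -0.0097]
0.1 [ 0.001  -0.     -0.0195]
0.17 [ 0.0028 -0.0001 -0.033 ]
0.24 [ 0.0056 -0.0001 -0.0463]
0.31 [ 0.0093 -0.0001 -0.0595]
0.38 [ 0.014  -0.0002 -0.0723]
0.45 [ 0.0195 -0.0002 -0.0848]
0.52 [ 0.0259 -0.0002 -0.0969]
0.59 [ 0.0331 -0.0002 -0.1085]
0.66 [ 0.0411 -0.0003 -0.1195]
0.73 [ 0.0498 -0.0003 -0.13  ]
0.785 [ 0.0572 -0.0003 -0.1378]
```

Request:
move_arm([
  [[0.02, 0, 0, -0.005, 0, 0, 0], [0.02, 0, 0, -0.01, 0, 0, 0], [0.02, 0.001, 0, -0.015, 0, 0, 0], [0.02, 0.001, 0, -0.02, 0, 0, 0], [0.02, 0.002, 0, -0.0265, 0, 0, 0], [0.02, 0.003, 0, -0.033, 0, 0, 0], [0.02, 0.004, 0, -0.04, 0, 0, 0], [0.02, 0.0055, 0, -0.0463, 0, 0, 0], [0.02, 0.0055, 0, -0.0463, 0, 0, 0]],
])

```text
time: 14.8
tool_pos: [436.4, -254.1, 100.0]
ee_rot: [-3.139, -0.079, 0.0]
wrist_force: [3.4, 4.3, -5.8]
width: 0.312
grip_force: 59.3
```

```bash
python3 - <<'E'
from h import *
np.set_printoptions(suppress=True,precision=2)
s=ctrl.sense();print(s["tool_pos"],s["wrist_force"],s["width"],s["ft_torque"])
img,c=grab("wrist");cv2.imwrite("pics/wrist7.png",img[:,:,::-1]);m=mark("wrist","lid_handle")
for q in("lid_handle","pointer_tip"):
    print(q,mark("side",q) if 0 else mark("wrist",q))
print(proj(c,s["tool_pos"]+np.array([0,0,19])))
img,c=grab("side");print("side",mark("side","lid_handle"),mark("side","pointer_tip"),proj(c,s["tool_pos"]+np.array([0,0,19])))
E
```

```text
[ 436.38 -254.08  100.  ] [ 3.37  4.31 -5.75] 0.3116338344142916 [ 0.6  -0.26 -0.1 ]
lid_handle [(0.88, array([316.5, 270.9]))]
pointer_tip []
[[316.96 271.43]]
side [(0.79, array([333.4, 138.8]))] [(0.68, array([284.8, 146. ]))] [[333.57 142.14]]
```

Request:
move_arm([
  [[0.02, 0.0035, 0, -0.012, 0, 0, 0], [0.02, 0.0075, 0, -0.024, 0, 0, 0], [0.02, 0.0125, 0, -0.036, 0, 0, 0], [0.02, 0.0185, 0, -0.0475, 0, 0, 0], [0.02, 0.025, 0, -0.0585, 0, 0, 0], [0.02, 0.0315, 0, -0.068, 0, 0, 0], [0.02, 0.038, 0, -0.0765, 0, 0, 0], [0.02, 0.0445, 0, -0.084, 0, 0, 0], [0.02, 0.0485, 0, -0.0885, 0, 0, 0], [0.02, 0.0505, 0, -0.091, 0, 0, 0], [0.02, 0.0505, 0, -0.091, 0, 0, 0], [0.02, 0.0505, 0, -0.091, 0, 0, 0]],
])

```text
time: 16.35
tool_pos: [487.2, -251.7, 189.8]
ee_rot: [-3.138, -0.082, -0.001]
wrist_force: [5.1, 6.0, -11.1]
width: 0.311
grip_force: 59.8
```

```bash
python3 - <<'E'
from h import *
import pickle
np.set_printoptions(suppress=True,precision=2)
s=ctrl.sense();p=s["tool_pos"];print(p,s["wrist_force"],s["width"])
print("a from z",np.arcsin((p[2]-54.4)/195),"from x",np.arccos((624.7-p[0])/195))
img,c=grab("side");pickle.dump((img,c),open("s8.pkl","wb"));print("side",mark("side","lid_handle"),mark("side","pointer_tip"),proj(c,p+np.array([0,0,19])))
save("crop8",cv2.resize(img[95:195,235:355],None,fx=5.5,fy=5.5,interpolation=3))
E
```

```text
[ 487.21 -251.73  189.79] [  5.08   6.01 -11.15] 0.3105463368206946
a from z 0.7674885129999824 from x 0.7882480966740256
side [(0.77, array([314.2, 107. ]))] [(0.59, array([287.5, 144.5])), (0.5, array([256.6, 154.6]))] [[312.87 106.17]]
```

View pics/crop8.png

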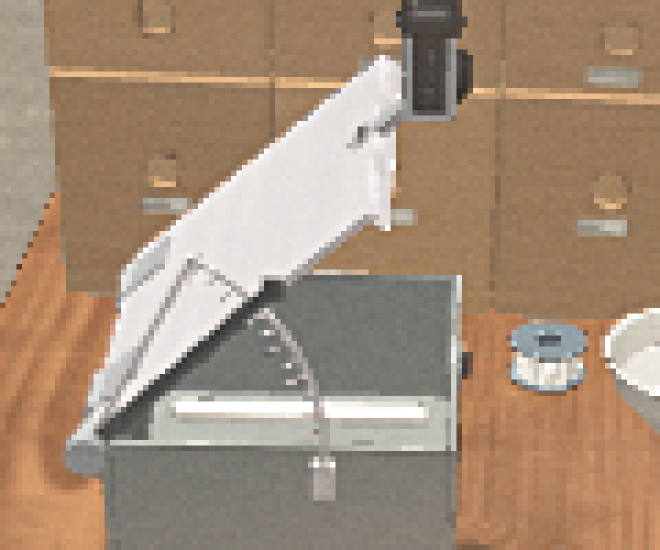

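The crop shows the lid raised. Its left lower edge runs from (105,430) to the corner at (388,225), and the pointer, seen against it, has its tip at about (278,287), close to in line. The numbers follow.

```bash
python3 - <<'E'
from h import *
import pickle
from scipy.optimize import minimize_scalar as ms
np.set_printoptions(suppress=True,precision=2)
_,c=pickle.load(open("s8.pkl","rb"))
w=.048;C,Sn=np.cos(w),np.sin(w)
def P(r,a,y,n=0):
    x=-r*np.cos(a)+n*np.sin(a)*1;z=73.5+r*np.sin(a)+n*np.cos(a);return np.array([624.7+C*x-Sn*y,-246+Sn*x+C*y,z])
for a in(.70,.74,.78,.82):
    print(a,"tip",proj(c,P(116,a,92))[0],"lid left front low/up",proj(c,P(159,a,81,-2.5))[0],proj(c,P(159,a,81,2.5))[0],"right",proj(c,P(159,a,-81,2.5))[0],"handle",proj(c,P(195,a,0))[0],"hinge",proj(c,P(0,0,92))[0])
E
python3 - <<'E'
import sys;sys.path.insert(0,".")
from h import *
img,c=grab("top");m=mark("top","pointer_tip");print(m,mark("top","lid_handle"),mark("top","block")[:4])
t=cv2.resize(img[100:230,350:470],None,fx=4.5,fy=4.5,interpolation=3);save("top8",t)
E
```

```text
0.7 tip [289.23 148.25] lid left front low/up [305.28 135.64] [303.81 134.  ] right [306.15 104.86] handle [317.85 110.12] hinge [250.8  176.52]
0.74 tip [287.8  146.79] lid left front low/up [303.39 133.56] [301.84 131.97] right [304.43 103.01] handle [315.66 107.66] hinge [250.8  176.52]
0.78 tip [286.31 145.37] lid left front low/up [301.4  131.55] [299.77 130.  ] right [302.63 101.22] handle [313.34 105.26] hinge [250.8  176.52]
0.82 tip [284.75 144.01] lid left front low/up [299.32 129.59] [297.61 128.1 ] right [300.74  99.49] handle [310.91 102.94] hinge [250.8  176.52]
[(0.69, array([373.8, 161.3]))] [] [(0.72, array([246.7, 174.5])), (0.64, array([336.1, 183.3]))]
```

Viewing is used up, so I'll measure the lid angle numerically from the lid's bright mask in the side and wrist images.

```bash
cat > q.py <<'E'
from h import *
from scipy.optimize import least_squares as ls
np.set_printoptions(suppress=True,precision=2)
s=ctrl.sense();p=s["tool_pos"];print(p,s["time"],s["wrist_force"])
for n in("side","wrist"):
    img,c=grab(n);g=img.min(2)
    if n=="side": g=g.copy();g[:, :230]=0;g[:,320:]=0;g[:90]=0;g[180:]=0
    for th in(170,190,205):
        k,l,st,ce=cv2.connectedComponentsWithStats((g>th).astype(np.uint8));j=1+st[1:,4].argmax()
        cs,_=cv2.findContours((l==j).astype(np.uint8),0,1);h=max(cs,key=cv2.contourArea)
        print(n,th,st[j],cv2.approxPolyDP(h,4 if n=="wrist" else 2.5,True)[:,0].tolist())
    w=.048;C,Sn=np.cos(w),np.sin(w)
    def P(r,a,y,nn=0):
        x=-r*np.cos(a)+nn*np.sin(a);z=73.5+r*np.sin(a)+nn*np.cos(a);return np.array([624.7+C*x-Sn*y,-246+Sn*x+C*y,z])
    for a in(.70,.74,.78): print(n,a,"front L,R",proj(c,P(159,a,81,2.5))[0],proj(c,P(159,a,-81,2.5))[0],"rear L,R",proj(c,P(5,a,81,2.5))[0],proj(c,P(5,a,-81,2.5))[0],"hand",proj(c,P(195,a,0))[0])
    print(mark(n,"lid_handle"),mark(n,"pointer_tip"),mark(n,"lid_hinge"))
E
python3 q.py
```

```text
[ 487.08 -251.75  189.66] 16.7 [  4.63   5.68 -11.14]
side 170 [ 248  105   60   71 1315] [[305, 105], [257, 144], [248, 175], [252, 175], [253, 169], [283, 144], [290, 144], [301, 133], [305, 136]]
side 190 [ 248  105   60   70 1242] [[306, 106], [258, 143], [252, 170], [248, 174], [278, 150], [277, 146], [290, 144], [301, 133], [305, 136], [306, 119], [298, 121], [307, 113]]
side 205 [ 254  105   54   64 1131] [[306, 106], [260, 141], [265, 137], [266, 140], [257, 149], [254, 161], [269, 141], [273, 143], [256, 168], [278, 149], [272, 146], [273, 143], [280, 148], [301, 133], [305, 136], [306, 119], [298, 121], [307, 112]]
side 0.7 front L,R [303.81 134.  ] [306.15 104.86] rear L,R [252.27 172.13] [260.52 139.99] hand [317.85 110.12]
side 0.74 front L,R [301.84 131.97] [304.43 103.01] rear L,R [252.17 172.09] [260.44 139.96] hand [315.66 107.66]
side 0.78 front L,R [299.77 130.  ] [302.63 101.22] rear L,R [252.08 172.06] [260.36 139.93] hand [313.34 105.26]
[(0.6, array([314. , 106.3]))] [(0.68, array([287.9, 147.5])), (0.46, array([312.3, 105.5])), (0.33, array([288.1, 183. ]))] [
[... 198 characters left out ...]
0], [419, 0], [420, 16], [375, 16], [370, 0], [268, 0], [264, 15], [218, 15], [218, 0]]
wrist 190 [ 203  217   42   46 1079] [[220, 217], [203, 250], [226, 262], [244, 229]]
wrist 205 [ 204  217   41   45 1009] [[221, 217], [204, 250], [226, 261], [244, 229]]
wrist 0.7 front L,R [151.07 206.09] [487.24 207.64] rear L,R [199.43  -5.09] [439.72  -4.19] hand [318.83 284.14]
wrist 0.74 front L,R [145.09 200.42] [493.41 202.02] rear L,R [199.36  -5.47] [439.8   -4.57] hand [318.94 280.58]
wrist 0.78 front L,R [138.81 193.82] [499.9  195.46] rear L,R [199.3   -5.85] [439.87  -4.95] hand [319.06 275.87]
[(0.91, array([317.4, 278. ]))] [(0.9, array([138.7, 119.4])), (0.28, array([317.7, 279.3]))] []
```

```bash
cat > r.py <<'E'
from h import *
from scipy.optimize import least_squares as ls
import pickle
np.set_printoptions(suppress=True,precision=3)
cs={n:grab(n)[1] for n in("side","wrist")}; _,W1,_=pickle.load(open("w1.pkl","rb"));cs["w1"]=W1;cs["w2"]=pickle.load(open("w2.pkl","rb"))[1];cs["top"]=pickle.load(open("o.pkl","rb"))["top"][1]
N=list(cs)
def P(v,r,a,y,nn=0):
    w=v[2];C,Sn=np.cos(w),np.sin(w);x=-r*np.cos(a)+nn*np.sin(a);z=73.5+r*np.sin(a)+nn*np.cos(a)
    return np.array([624.7+v[0]+C*x-Sn*y,-246+v[1]+Sn*x+C*y,z])
ob=[("side",159,"l",81,0,(303,134.5),1.5),("side",159,"l",-81,2.5,(305.8,105.3),1.),("side",5,"l",-81,2.5,(258,143),3),
("wrist",159,"l",81,2.5,(149.5,199),2),("wrist",159,"l",-81,2.5,(485.5,201.5),2),("wrist",116,"p",92,0,(138.7,119.4),2),
("side",116,"p",92,0,(286,146.5),1),("w1",116,"p",92,0,(218.7,117.5),1.2),("w2",116,"p",92,0,(275,43),2.5),("top",116,"p",92,0,(375,160),1.5),
("w1",159,0,81,2.5,(251.5,184.5),1),("w1",159,0,-81,2.5,(393.5,185.5),1),("w1",195,0,0,0,(321,214),1),("top",195,0,0,0,(413.8,219.1),1.5),("side",195,0,0,0,None,1.5)]
ob=[o if o[5] else o[:5]+((333.5,158),1.5) for o in ob]
def f(v,full=False):
    e=[]
    for n,r,a,y,nn,u,sg in ob:
        a={"l":v[3],"p":v[4],0:0}[a];i=5+3*N.index(n)
        e.append((proj(cs[n],P(v,r,a,y,nn)+v[i:i+3])[0]-u)/sg)
    if full: return [(o[0],o[2],x) for o,x in zip(ob,e)]
    return np.concatenate(e+[v[5:]/1.5,v[:2]/2,[(v[2]-.048)/.01]])
r=ls(f,np.r_[0,0,.048,.74,.77,np.zeros(3*len(N))],loss="soft_l1")
cov=np.linalg.inv(r.jac.T@r.jac)**1 if 1 else 0
d=np.zeros(len(r.x));d[3]=1;d[4]=-1
print(r.x[:5],"sd lid,ptr,diff",np.sqrt([cov[3,3],cov[4,4],d@cov@d]));print(r.x[5:].reshape(-1,3));
for q in f(r.x,True):print(q)
E
python3 r.py
```

```text
[1.286 0.745 0.051 0.704 0.784] sd lid,ptr,diff [0.011 0.014 0.013]
[[ 0.079  0.244 -0.625]
 [ 0.98   0.626 -0.703]
 [-0.031  0.083  0.824]
 [ 0.222  0.126  0.   ]
 [-0.507 -0.7    0.053]]
('side', 'l', array([0.547, 0.319]))
('side', 'l', array([-0.5  , -0.311]))
('side', 'l', array([ 0.615, -0.884]))
('wrist', 'l', array([-0.353,  0.995]))
('wrist', 'l', array([ 0.218, -0.011]))
('wrist', 'p', array([ 0.403, -0.306]))
('side', 'p', array([-0.395, -0.894]))
('w1', 'p', array([0.194, 0.425]))
('w2', 'p', array([-0.098,  0.073]))
('top', 'p', array([-0.894, -0.146]))
('w1', 0, array([ 0.197, -1.397]))
('w1', 0, array([-0.936,  0.74 ]))
('w1', 0, array([ 0.352, -0.355]))
('top', 0, array([-0.166, -0.638]))
('side', 0, array([0.891, 0.654]))
```

Request:
move_arm([
  [[0.02, 0.002, 0, -0.002, 0, 0, 0], [0.02, 0.004, 0, -0.0045, 0, 0, 0], [0.02, 0.006, 0, -0.0065, 0, 0, 0], [0.02, 0.008, 0, -0.0085, 0, 0, 0], [0.02, 0.008, 0, -0.0085, 0, 0, 0], [0.02, 0.008, 0, -0.0085, 0, 0, 0]],
])

```text
time: 17.8
tool_pos: [496.6, -251.2, 197.6]
ee_rot: [-3.138, -0.082, -0.005]
wrist_force: [8.5, 5.6, -16.9]
width: 0.3
grip_force: 61.1
```

```bash
python3 q.py
```

```text
[ 496.64 -251.21  197.59] 17.8 [  8.5    5.57 -16.95]
side 170 [ 248  103   57   73 1233] [[303, 103], [269, 133], [267, 131], [257, 144], [248, 175], [253, 175], [253, 169], [294, 134], [302, 133], [304, 115], [299, 116], [303, 112]]
side 190 [ 248  103   57   73 1130] [[303, 103], [258, 143], [252, 170], [248, 174], [252, 175], [253, 163], [255, 165], [254, 161], [269, 141], [273, 143], [256, 168], [277, 146], [280, 148], [297, 131], [302, 133], [304, 115], [297, 120], [296, 116], [303, 111]]
side 205 [254 103  51  59 903] [[303, 103], [260, 141], [265, 137], [265, 142], [257, 150], [254, 161], [269, 141], [279, 147], [298, 130], [302, 132], [304, 116], [297, 120], [296, 116], [302, 112]]
side 0.7 front L,R [303.81 134.  ] [306.15 104.86] rear L,R [252.27 172.13] [260.52 139.99] hand [317.85 110.12]
side 0.74 front L,R [301.84 131.97] [304.43 103.01] rear L,R [252.17 172.09] [260.44 139.96] hand [315.66 107.66]
side 0.78 front L,R [299.77 130.  ] [302.63 101.22] rear L,R [252.08 172.06] [260.36 139.93] hand [313.34 105.26]
[(0.59, array([312.8, 103.3])), (0.33, array([287.9, 181. ]
[... 207 characters left out ...]
431, 10], [412, 9], [416, 33], [372, 33], [367, 9], [271, 8], [267, 32], [222, 32], [228, 7]]
wrist 190 [ 206  224   41   44 1014] [[223, 224], [206, 255], [229, 267], [246, 235]]
wrist 205 [207 224  40  44 959] [[224, 224], [207, 256], [228, 267], [246, 236]]
wrist 0.7 front L,R [160.85 219.17] [477.36 220.67] rear L,R [204.71  13.99] [434.37  14.9 ] hand [318.81 293.35]
wrist 0.74 front L,R [155.58 214.25] [482.81 215.8 ] rear L,R [204.65  13.64] [434.44  14.54] hand [318.9  290.39]
wrist 0.78 front L,R [150.06 208.5 ] [488.52 210.09] rear L,R [204.59  13.28] [434.5   14.19] hand [319.02 286.41]
[(0.63, array([317.9, 286.3]))] [(0.65, array([148. , 139.5]))] [(0.63, array([317.1,  10.3]))]
```

The bar seems to have crept about 15 mm toward the pad edge, because the wrist-view handle mark moved down 15 px. Images put the lid near 0.755 and the pointer near 0.784. I'll check whether this hold is stable.

Request:
move_arm([
  [[0.02, 0, 0, 0, 0, 0, 0], [0.02, 0, 0, 0, 0, 0, 0], [0.02, 0, 0, 0, 0, 0, 0], [0.02, 0, 0, 0, 0, 0, 0], [0.02, 0, 0, 0, 0, 0, 0], [0.02, 0, 0, 0, 0, 0, 0], [0.02, 0, 0, 0, 0, 0, 0], [0.02, 0, 0, 0, 0, 0, 0], [0.02, 0, 0, 0, 0, 0, 0], [0.02, 0, 0, 0, 0, 0, 0]],
])

```text
time: 19.2
tool_pos: [496.6, -251.3, 197.5]
ee_rot: [-3.138, -0.082, -0.005]
wrist_force: [8.6, 6.0, -16.6]
width: 0.3
grip_force: 61.2
```

```bash
python3 q.py | grep -v " 0.7"
```

```text
[ 496.56 -251.25  197.55] 19.2 [  8.56   5.99 -16.64]
side 170 [ 247  103   58   73 1233] [[303, 103], [257, 144], [252, 169], [247, 175], [253, 175], [253, 169], [294, 134], [302, 133], [304, 116], [299, 116], [303, 113]]
side 190 [ 248  103   57   73 1138] [[303, 103], [258, 143], [252, 170], [248, 174], [252, 175], [252, 167], [269, 141], [273, 143], [256, 168], [277, 149], [276, 145], [280, 148], [297, 131], [302, 132], [304, 116], [297, 120], [296, 116], [303, 111]]
side 205 [254 103  51  59 904] [[303, 103], [260, 141], [264, 138], [265, 142], [257, 150], [254, 161], [269, 141], [280, 147], [297, 131], [302, 132], [304, 116], [295, 119], [303, 110]]
[(0.85, array([313.1, 104.2]))] [(0.67, array([286.6, 142.5]))] [(0.74, array([257.5, 156. ]))]
wrist 170 [  152     7   333   204 52651] [[205, 12], [153, 206], [303, 208], [304, 179], [328, 176], [332, 208], [483, 208], [431, 10], [409, 8], [416, 33], [372, 33], [367, 9], [271, 8], [267, 32], [222, 32], [227, 7]]
wrist 190 [ 206  224   41   44 1015] [[223, 224], [206, 255], [229, 267], [246, 235]]
wrist 205 [207 224  40  44 962] [[223, 224], [207, 256], [228, 267], [246, 236]]
[(0.91, array([317.6, 284.4]))] [(0.75, array([147.7, 138.9]))] [(0.85, array([318.9,  10.2]))]
```

The hold is stable: force, pose and pixels are unchanged over 1.4 s. I'll refit the angles with the new corners.

```bash
sed -e 's/(303,134.5)/(300.8,132.3)/; s/(305.8,105.3)/(303.6,103.1)/; s/(149.5,199)/(152.5,206.5)/; s/(485.5,201.5)/(484,208.5)/; s/(138.7,119.4)/(147.8,139)/' r.py > r2.py; python3 r2.py | head -2
python3 - <<'E'
import sys;sys.path.insert(0,".")
from h import *
s,c=grab("top");print("top",mark("top","pointer_tip"),mark("top","block")[:3])
E
```

```text
[1.114 0.88  0.053 0.759 0.786] sd lid,ptr,diff [0.011 0.014 0.014]
[[-0.003  0.338 -0.94 ]
top [(0.46, array([373.3, 161.7]))] [(0.92, array([332.1, 179.1])), (0.72, array([376.7, 162.3])), (0.62, array([247.8, 173.6]))]
```

```bash
python3 -c "
from plant import ctrl
print(ctrl.hand_in())"
```

```text
the job is handed in; nothing more can be done
None
```

I handed the job in at about 19 s: the block lies flat in the card tray, and the gripper holds the lid at about 0.76 rad against a pointer measured at about 0.79, inside the 0.07 limit. The pointer showed no movement, and the handle had crept toward the pad edge but held steady for 1.4 s before hand-in; no verdict was returned.

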